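# Find the softest microscope foot and mark it

### The job

One of the three spring feet for the microscope stand has gone soft. Press the rubber pads down by several millimetres one after another, from the left foot to the right one as seen from the robot, to feel which is softest; then push the white tag of that foot all the way down to mark it. Leave the other two tags up, and do not pick up, shift or knock over the things around the board.

Things in the scene. Friction and masses are not known exactly. Their poses are not given: they have to be found in the camera images.
- board: fixed plywood board, 190 (x) x 400 (y) x 12 mm, on the bench; origin at the centre of its underside, +y along its length to the left as seen from the robot, +x away from the robot (yaw within 0.35 rad). Three look-alike feet are bolted on it in a row along y, 110 mm apart: left (+y), middle, right. Each has a base plate 120 x 76 x 10 mm with a pad and, on the robot's side, a tag
- left_pad (a point): top centre of the left foot's pad when released (the point is fixed to the board, it does not move with the pad): a black rubber disc 48 mm across, 8 mm thick, top 74 mm above the bench, on a coil spring over a round aluminium housing 54 mm wide whose top is 52 mm above the bench; at x = +22 mm in the board's frame
- left_tag (a point): top centre of the left foot's tag when up (the point is fixed to the board, it does not move with the tag): a white cap 16 (x) x 28 (y) x 5 mm on a steel stem, top 76 mm above the bench, 58 mm when fully down; the grey guide block under it, 20 x 32 mm, ends 52 mm above the bench; at x = -42 mm in the board's frame, 64 mm from the pad's centre
- middle_pad (a point): top centre of the middle foot's pad when released (the point is fixed to the board, it does not move with the pad): a black rubber disc 48 mm across, 8 mm thick, top 74 mm above the bench, on a coil spring over a round aluminium housing 54 mm wide whose top is 52 mm above the bench; at x = +22 mm in the board's frame
- middle_tag (a point): top centre of the middle foot's tag when up (the point is fixed to the board, it does not move with the tag): a white cap 16 (x) x 28 (y) x 5 mm on a steel stem, top 76 mm above the bench, 58 mm when fully down; the grey guide block under it, 20 x 32 mm, ends 52 mm above the bench; at x = -42 mm in the board's frame, 64 mm from the pad's centre
- right_pad (a point): top centre of the right foot's pad when released (the point is fixed to the board, it does not move with the pad): a black rubber disc 48 mm across, 8 mm thick, top 74 mm above the bench, on a coil spring over a round aluminium housing 54 mm wide whose top is 52 mm above the bench; at x = +22 mm in the board's frame
- right_tag (a point): top centre of the right foot's tag when up (the point is fixed to the board, it does not move with the tag): a white cap 16 (x) x 28 (y) x 5 mm on a steel stem, top 76 mm above the bench, 58 mm when fully down; the grey guide block under it, 20 x 32 mm, ends 52 mm above the bench; at x = -42 mm in the board's frame, 64 mm from the pad's centre
- pad_a (a joint): how far one of the pads is pressed, m: 0 released, 0.012 at its stop; a linear spring returns it. At 8 mm down the softest takes about 3 N, the next 6 N, the stiffest 10 N. Which foot (left, middle, right) this pad is on changes from run to run
- pad_b (a joint): how far one of the pads is pressed, m: 0 released, 0.012 at its stop; a linear spring returns it. At 8 mm down the softest takes about 3 N, the next 6 N, the stiffest 10 N. Which foot (left, middle, right) this pad is on changes from run to run
- pad_c (a joint): how far one of the pads is pressed, m: 0 released, 0.012 at its stop; a linear spring returns it. At 8 mm down the softest takes about 3 N, the next 6 N, the stiffest 10 N. Which foot (left, middle, right) this pad is on changes from run to run
- tag_1 (a joint): how far one of the tags is pushed down, m: 0 up (as at the start), 0.018 fully down at a hard stop. It slides with about 4 N of friction and stays where it is left. Which foot (left, middle, right) this tag is on changes from run to run; its number has nothing to do with the pad's letter
- tag_2 (a joint): how far one of the tags is pushed down, m: 0 up (as at the start), 0.018 fully down at a hard stop. It slides with about 4 N of friction and stays where it is left. Which foot (left, middle, right) this tag is on changes from run to run; its number has nothing to do with the pad's letter
- tag_3 (a joint): how far one of the tags is pushed down, m: 0 up (as at the start), 0.018 fully down at a hard stop. It slides with about 4 N of friction and stays where it is left. Which foot (left, middle, right) this tag is on changes from run to run; its number has nothing to do with the pad's letter
- objective: bystander: loose steel microscope objective, 32 mm across, 48 mm high, standing on the bench on the robot's side of the board; origin at the centre of its underside
- stain_bottle: bystander: loose amber bottle, 34 mm across, 75 mm high, standing on the bench beyond the board; origin at the centre of its underside
- slide_box: bystander: loose wooden slide box 85 x 32 x 30 mm, on the bench beyond the board; origin at the centre of its underside

How it is judged:
By the outcome, as a careful person would: the job done as asked, in the order asked, and still so for the second after the job is handed in, with the robot touching nothing.
It also fails if it takes over 54 s, if anything falls off the work surface, if the arm or the gripper's body presses on something with over 40 N, if the wrist force passes 120 N, or if a joint passes its speed limit or range.

### The arm

A 7-joint arm with a two-finger parallel gripper is mounted at the origin on the work surface. World frame = base frame: x ahead of the robot, y to its left, z up, the work surface at z = 0. Lengths are in m, angles in degrees, forces in N, time in s.
With the tool pointing down it reaches from about 0.425 to 0.875 m from the base axis. Payload 4.7 kg.
Tool frame: the origin (TCP) lies at the very end of the fingers, on their centre line; the grasp point (between the pads) lies 19 mm behind it; z points along the fingers, y is the direction in which the jaws open and shut (so a half turn about z gives the same grasp; the last joint's range is limited). The gripper opens to 87 mm and grips with 3 to 60 N. Pads are 19 mm wide; open, the fingers measure 117 mm over their backs; the gripper's body (75 mm by 190 mm) begins 51 mm behind the grasp point.
Start: joints at [66.469, 18.392, -4.016, 83.108, 1.295, 78.541, -3.26], TCP at [0.268, -0.592, 0.223] pointing down, gripper open.
Joint ranges: [-163.93, 163.93], [-17.29, 119.83], [-79.2, 71.16], [3.27, 140.29], [-89.18, 269.18], [5.43, 117.66], [-154.24, 154.24]. Speed limits (degrees/s): [147.25, 147.25, 180, 180, 180, 180, 180].

### API

Orientations are given as [roll, pitch, yaw] about the fixed x, y, z axes, in that order (R = Rz(yaw) Ry(pitch) Rx(roll)).
In Python, from cell import monitor, read_camera, camera_info, env, look_for gives the robot as it stands.
- The arm moves only by the tool servo_tool, never from a script. Its argument "commands" is one flat list of numbers, 6 for each row, row after row: the shift along the tool's x, y, z in mm, then the turn, a rotation vector about the tool's x, y, z in degrees. A call has 1 to 10 rows; each row shifts and turns the commanded pose from where the row before left it, along the tool's axes as they then stand; what a row does not reach is not made up. A row lasts 1/10 s, in which the tool goes at most 50 mm and 8.59 degrees, less where a joint would pass 70% of its speed; a pose out of reach is approached as far as the arm can. A call is refused whole if a number of a shift passes 50 or a number of a turn 8.59, either way. A call with a gripper value outside its range is refused whole. "jaw" is the finger opening in mm, from 0 to 87, set as the call begins (left out, the last holds). The fingers move at their own pace and stop on an object; "newtons" is the grip in N (left out, the last holds). Time passes only in rows, so rows that do not move let the fingers close. It gives the time, the measured TCP pose, the force and the opening at its end, in the units of the state.
- monitor.get_obs(): the state, without advancing time (a new reading comes with each control period).
- read_camera(name): name is "scene" or "side" or "wrist"; returns (picture, depth): 384x512x3 uint8, red, green, blue; 384x512 float32, m along the optical axis (not along the pixel's ray), 0 where there is no reading.
- camera_info(name): a dict with "camera_matrix" (3x3 intrinsics, pixels), "k1" (the pictures are not rectified: a ray, as slopes to the right and down, at radius r is drawn at 1 + k1 r^2 times it, then the intrinsics apply), "R" (3x3) and "t" (3): a world point X has camera coordinates R X + t; the wrist camera has in their place "T_tool_cam" (4x4, takes a point from camera to tool coordinates, whose origin is the TCP and whose axes are the flange's). Camera axes: x right, y down, z forward; pixel columns grow to the right and rows downward; lengths in m; the calibration is good to about 2 mm. A picture is of the moment at which its call begins: read the wrist's pose just before it. camera_info takes no time and is no camera call.
- env.sign_off(): hands the job in, once; it reports no verdict.
Trained networks look in the newest picture that a camera, given by its name, has taken for a name from the list of things; names that differ only in an ending like _2 or _b are one class to them, and where a whole thing is asked for, a point or a joint stands for the part that bears it (a point fixed in the world has none). Each returns a list of dicts, best first, with "conf" (0 to 1); they miss things now and then, are a little off and sometimes report something else, mostly with a low value. They report only what shows in the picture. A call takes as long as a camera call.
- look_for(camera, label): "box" ([left, top, width, height] in pixels, round what is visible of it).
The state is a dict: "time_s": time; "qpos": joint angles; "joint_velocities": joint speeds; "effort": joint torques, N m; "tool_pos": TCP position; "tool_rot": TCP orientation; "force": force on the tool from outside, world axes, zero at the start; "wrist_torque": the same for the moment, N m; "grip_width": finger opening in m.
Only numpy, scipy, OpenCV 4.12 (cv2) and the standard library are available. Lean on these libraries where they do the work, as an engineer would, in place of code of your own. Each camera call takes 0.05 s, during which the arm holds its last target.

## Working session

There is one attempt and no reset: what is moved stays moved. The work goes in short steps, Python scripts to look and compute and a tool call to move; the robot and the scene stay as the last step left them, time stands still between calls to the robot, and variables do not carry over. Pictures are saved under pics/ and viewed, and the job is handed in when it is done.

Besides the shell and the picture viewer there is one more tool, called after "Call:" as a command line: name --argument value ..., lists and objects as JSON in quotes. servo_tool: Moves the arm, as the interface text tells. Its arguments: {"type":"object","properties":{"commands":{"type":"array","items":{"type":"number"}},"jaw":{"type":"number"},"newtons":{"type":"number"}},"required":["commands"]}

```bash
ls; mkdir -p pics
python3 - <<'E'
from cell import monitor, read_camera, camera_info, env, look_for
import cv2, numpy as np
o=monitor.get_obs(); print(o)
for n in ["scene","side"]:
    p,d=read_camera(n); cv2.imwrite(f"pics/{n}0.png",p[:,:,::-1]); np.savez(f"{n}0.npz",p=p,d=d)
    print(n,camera_info(n))
print(camera_info("wrist"))
E
```

```text
pics
{'time_s': 0.0, 'qpos': array([66.47009809, 18.44020076, -4.01540628, 83.17476112,  1.29598952,
       78.5396672 , -3.26042283]), 'joint_velocities': array([ 0.06908703,  0.03156409,  0.07620686, -0.01189843,  0.01046858,
        0.08996796,  0.01279252]), 'effort': array([ 4.46365621e-04, -4.91286278e+01, -4.03846074e-01, -3.12530708e+01,
       -6.39531109e-02,  4.38610185e-02,  1.86804737e-04]), 'tool_pos': array([ 0.26759652, -0.59176183,  0.22144979]), 'tool_rot': array([-1.79890667e+02,  6.68435721e-03,  2.43393108e+01]), 'force': array([-0.71676698, -0.03768406, -0.24603407]), 'wrist_torque': array([-0.01401906,  0.03919414,  0.01950811]), 'grip_width': 0.08698734843126163}
scene {'camera_matrix': array([[499.85306035,   0.        , 258.36635061],
       [  0.        , 499.85306035, 195.2205255 ],
       [  0.        ,   0.        ,   1.        ]]), 'k1': -0.18193259537861667, 'R': array([[ 0.47556883,  0.87959044, -0.01244758],
       [ 0.76127942, -0.41860933, -0.4951968 ],
       [-0.44078105,  0.22602408, -0.86869165]]), 't': array([-0.32490549, -0.39820267,  1.10576
[... 273 characters left out ...]
[-0.13018273, -0.47718133, -0.86910899],
       [ 0.2137197 ,  0.84245681, -0.49456084]]), 't': array([-0.58320486,  0.19292309,  0.56841666])}
{'camera_matrix': array([[302.36834108,   0.        , 252.97436588],
       [  0.        , 302.36834108, 197.71294819],
       [  0.        ,   0.        ,   1.        ]]), 'k1': -0.07180882721105067, 'T_tool_cam': array([[-5.83325229e-05, -9.63523309e-01, -2.67624420e-01,
         7.28764260e-02],
       [ 9.99999832e-01,  9.82193372e-05, -5.71581375e-04,
        -6.80771573e-04],
       [ 5.77017871e-04, -2.67624408e-01,  9.63523141e-01,
        -1.62101080e-01],
       [ 0.00000000e+00,  0.00000000e+00,  0.00000000e+00,
         1.00000000e+00]])}
```

View pics/scene0.png

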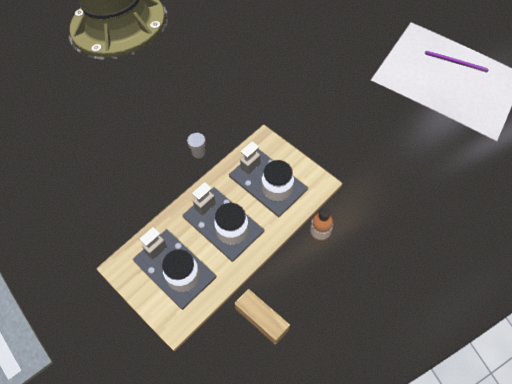

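View pics/side0.png

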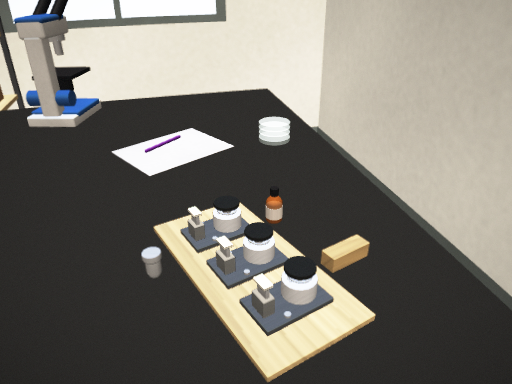

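Run:
```python
from cell import *
from cell import look_for
for n in ["scene","side"]:
    for l in ["left_pad","left_tag","objective","stain_bottle","slide_box","board"]:
        if n=="side" and l in("objective","board"): pass
        try:
            print(n,l,[(r['box'],round(r['conf'],2)) for r in look_for(n,l)])
        except Exception as e: print(e)
```

```text
scene left_pad [([262.9, 159.5, 29.6, 28.2], 0.71), ([96.1, 121.5, 246.3, 225.4], 0.61)]
scene left_tag [([93.5, 127.9, 248.9, 222.7], 0.65), ([235.0, 289.7, 51.6, 53.6], 0.49)]
scene objective [([189.3, 133.0, 14.9, 27.0], 0.62)]
scene stain_bottle [([310.2, 209.8, 23.5, 32.0], 0.62)]
scene slide_box [([234.0, 292.2, 51.8, 52.3], 0.75), ([96.7, 126.0, 245.7, 224.4], 0.71)]
scene board [([96.9, 128.3, 247.0, 226.4], 0.87), ([233.9, 291.4, 49.5, 51.9], 0.41)]
side left_pad [([152.7, 201.4, 221.0, 180.6], 0.89)]
side left_tag [([319.5, 235.5, 46.8, 36.0], 0.73), ([154.0, 205.3, 221.6, 178.7], 0.63)]
side objective [([144.1, 248.1, 15.9, 30.1], 0.8)]
side stain_bottle [([263.9, 190.5, 21.7, 36.6], 0.87)]
side slide_box [([318.9, 234.8, 48.0, 36.5], 0.78)]
side board [([155.1, 206.6, 217.1, 177.3], 0.83), ([263.3, 188.3, 20.1, 37.0], 0.42)]
```

The scene picture shows three feet on the board. The left one (+y) has its pad at about (277,172), the middle at (231,217) and the right at (180,264). The objective is at (197,146), the bottle at (321,225) and the slide box at (262,315). Next I'll fit the board pose from the depth.

```bash
cat > h.py <<'E'
import numpy as np, cv2
from cell import camera_info
def world(n,d,R=None,t=None):
    c=camera_info(n);K=c["camera_matrix"];k=c["k1"]
    h,w=d.shape;v,u=np.mgrid[:h,:w]
    pts=np.stack([u.ravel(),v.ravel()],1).astype(np.float64)[:,None]
    s=cv2.undistortPoints(pts,K,np.array([k,0,0,0,0.]))[:,0]
    P=np.c_[s,np.ones(len(s))]*d.ravel()[:,None]
    if R is None:R,t=c["R"],c["t"]
    return ((P-t)@R).reshape(h,w,3)
E
python3 - <<'E'
from h import *
from scipy.optimize import least_squares
for n in ["scene","side"]:
    f=np.load(n+"0.npz");p=f["p"].astype(int);d=f["d"];W=world(n,d)
    ok=d>0
    def crop(b): l,t,w,h=map(int,b);m=np.zeros(d.shape,bool);m[t:t+h,l:l+w]=1;return m&ok
    bx={"scene":dict(board=[90,120,255,230],obj=[187,131,20,30],bot=[308,205,28,38],box=[232,288,56,56]),
        "side":dict(board=[150,195,222,190],obj=[140,245,24,33],bot=[261,186,26,42],box=[317,233,54,40])}[n]
    for k in ["obj","bot","box"]:
        m=crop(bx[k])&(W[...,2]>.015); q=W[m]; print(n,k,m.sum(),q.min(0).round(3),q.max(0).round(3),np.median(q,0).round(3))
    b=crop(bx["board"]);q0=W[b&(W[...,2]>.005)&(W[...,2]<.018)]; print("board top z",np.median(q0[:,2]).round(4))
    m=b&(W[...,2]>.062)&(W[...,2]<.085)
    br=p.sum(2)
    nc,l,st,c=cv2.connectedComponentsWithStats(m.astype(np.uint8),connectivity=4)
    for i in range(1,nc):
        if st[i,4]>15:
            q=W[l==i];print(n,"blob",st[i,4],c[i].round(0),"ctr",((q.min(0)+q.max(0))/2).round(4),"mean",q.mean(0).round(4),"ext",np.ptp(q,axis=0).round(3),"z",np.percentile(q[:,2],[5,50,95]).round(4),"br",br[l==i].mean().round(0))
E
```

```text
scene obj 336 [ 0.415 -0.005  0.015] [0.447 0.027 0.051] [0.438 0.01  0.047]
scene bot 524 [0.658 0.105 0.015] [0.692 0.139 0.077] [0.68  0.117 0.048]
scene box 1266 [ 0.712 -0.062  0.015] [ 0.801 -0.007  0.033] [ 0.758 -0.035  0.029]
board top z 0.0115
scene blob 155 [249. 149.] ctr [0.5125 0.0767 0.0711] mean [0.5135 0.076  0.075 ] ext [0.022 0.03  0.017] z [0.0719 0.0751 0.0772] br 686.0
scene blob 607 [278. 173.] ctr [0.5735 0.096  0.0707] mean [0.5751 0.0954 0.0731] ext [0.047 0.047 0.013] z [0.0703 0.0733 0.0753] br 175.0
scene blob 175 [201. 191.] ctr [ 0.5466 -0.0283  0.0705] mean [ 0.5475 -0.0286  0.0748] ext [0.022 0.03  0.015] z [0.0717 0.075  0.0772] br 688.0
scene blob 697 [230. 217.] ctr [ 0.6079 -0.0084  0.0703] mean [ 0.6091 -0.0089  0.0731] ext [0.047 0.047 0.013] z [0.0702 0.0733 0.0754] br 174.0
scene blob 124 [324. 214.] ctr [0.6744 0.1229 0.0695] mean [0.6753 0.1215 0.0723] ext [0.018 0.018 0.015] z [0.0645 0.0736 0.0759] br 186.0
scene blob 197 [150. 236.] ctr [ 0.5802 -0.132   0.0703] mean [ 0.5809 -0.1321  0.0753] ext [0.022 0.031 0.016] z [0.0731 0.0755 0.077
[... 568 characters left out ...]
. 213.] ctr [0.5088 0.0768 0.0701] mean [0.509  0.074  0.0743] ext [0.022 0.03  0.016] z [0.0639 0.0762 0.0775] br 631.0
side blob 462 [258. 232.] ctr [ 0.6043 -0.0076  0.0701] mean [ 0.603  -0.0112  0.0739] ext [0.047 0.048 0.013] z [0.069  0.0745 0.0757] br 130.0
side blob 157 [224. 243.] ctr [ 0.5432 -0.0267  0.0703] mean [ 0.5434 -0.0301  0.0747] ext [0.022 0.031 0.016] z [0.0644 0.0762 0.0777] br 653.0
side blob 655 [300. 268.] ctr [ 0.6387 -0.1122  0.0715] mean [ 0.6374 -0.1153  0.0738] ext [0.048 0.047 0.01 ] z [0.0694 0.0743 0.0755] br 138.0
side blob 232 [263. 283.] ctr [ 0.578  -0.1316  0.0701] mean [ 0.5775 -0.1338  0.0746] ext [0.023 0.03  0.016] z [0.0633 0.0761 0.0774] br 658.0
```

Averaging both cameras:

| Foot | Pad (m) | Tag (m) |
|---|---|---|
| left | (0.5715, 0.096) | (0.511, 0.077) |
| middle | (0.606, -0.008) | (0.545, -0.0275) |
| right | (0.640, -0.1125) | (0.579, -0.132) |

The board yaw is about 18°. I'll close the jaws, line up the yaw and travel above the left pad.

Call:
servo_tool --commands '[0, 0, 0, 0, 0, 6.3, 28, -31, 0, 0, 0, 0, 28, -31, 0, 0, 0, 0, 28, -31, 0, 0, 0, 0, 28, -31, 0, 0, 0, 0, 28, -31, 0, 0, 0, 0, 28, -31, 0, 0, 0, 0, 28, -31, 0, 0, 0, 0, 28, -31, 0, 0, 0, 0, 28, -31, 0, 0, 0, 0]' --jaw 0

```text
time_s: 1.7
tool_pos: [0.4216, -0.2473, 0.2229]
tool_rot: [179.9, -0.0, 18.0]
force: [0.3, 0.1, -0.3]
grip_width: 0.0149
```

Call:
servo_tool --commands '[28, -31, 0, 0, 0, 0, 28, -31, 0, 0, 0, 0, 28, -31, 0, 0, 0, 0, 28, -31, 0, 0, 0, 0, 28, -31, 0, 0, 0, 0, 28, -31, 0, 0, 0, 0, 28, -31, 0, 0, 0, 0, 14, -16, 0, 0, 0, 0, 0, 0, 0, 0, 0, 0]'

```text
time_s: 2.6
tool_pos: [0.5491, 0.0423, 0.2227]
tool_rot: [-179.9, -0.1, 18.4]
force: [0.2, -0.2, 0.3]
grip_width: 0.0002
```

Call:
servo_tool --commands '[19, -22, 0, 0, 0, 0, 19, -22, 0, 0, 0, 0, 0, 0, 30, 0, 0, 0, 0, 0, 30, 0, 0, 0, 0, 0, 30, 0, 0, 0, 0, 0, 20, 0, 0, 0, 0, 0, 10, 0, 0, 0, 0, 0, 5, 0, 0, 0, 0, 0, 5, 0, 0, 0, 0, 0, 0, 0, 0, 0]'

```text
time_s: 3.6
tool_pos: [0.5714, 0.091, 0.0929]
tool_rot: [180.0, -0.0, 18.0]
force: [-0.8, -1.0, 0.2]
grip_width: 0.0002
```

Run:
```python
from h import *
from cell import *
o=monitor.get_obs();print(o['tool_pos'],o['tool_rot'],o['force'])
from scipy.spatial.transform import Rotation as Ro
for n in ["wrist","side"]:
    p,d=read_camera(n);cv2.imwrite(f"pics/{n}1.png",p[:,:,::-1]);np.savez(n+"1.npz",p=p,d=d)
```

```text
[0.57141188 0.09098089 0.09288465] [ 1.79975371e+02 -2.92511324e-02  1.80209725e+01] [-0.84115462 -0.97774546  0.23620631]
```

View pics/wrist1.png

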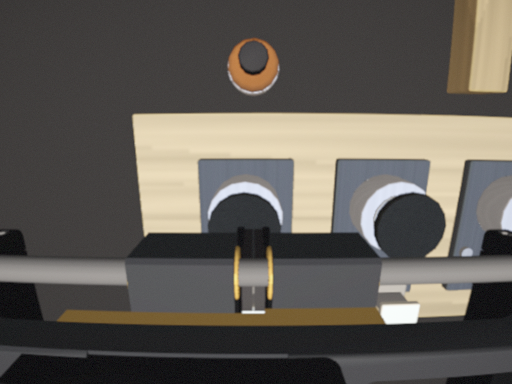

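View pics/side1.png

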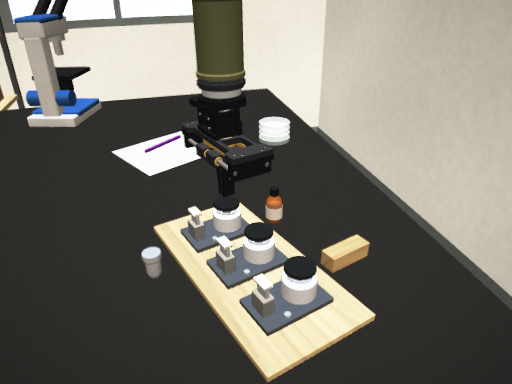

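The wrist view shows the closed fingers over the left pad (centre about column 245) and the board square to the tool. The side view shows clear space around the arm. I'll correct by 5 mm and press.

Call:
servo_tool --commands '[1, -5, 0, 0, 0, 0, 0, 0, 5, 0, 0, 0, 0, 0, 5, 0, 0, 0, 0, 0, 3, 0, 0, 0, 0, 0, 0, 0, 0, 0, 0, 0, 0, 0, 0, 0]'

```text
time_s: 4.3
tool_pos: [0.5704, 0.0962, 0.0793]
tool_rot: [-180.0, 0.0, 18.0]
force: [1.2, -0.2, -0.2]
grip_width: 0.0004
```

Call:
servo_tool --commands '[0, 0, 3, 0, 0, 0, 0, 0, 3, 0, 0, 0, 0, 0, 3, 0, 0, 0, 0, 0, 2, 0, 0, 0, 0, 0, 0, 0, 0, 0, 0, 0, 0, 0, 0, 0]'

```text
time_s: 4.9
tool_pos: [0.5708, 0.0963, 0.0693]
tool_rot: [180.0, -0.0, 18.0]
force: [-2.2, -1.4, 6.8]
grip_width: 0.0
```

Call:
servo_tool --commands '[0, 0, 2, 0, 0, 0, 0, 0, 2, 0, 0, 0, 0, 0, 0, 0, 0, 0, 0, 0, 0, 0, 0, 0, 0, 0, 0, 0, 0, 0]'

```text
time_s: 5.4
tool_pos: [0.5709, 0.0963, 0.066]
tool_rot: [179.9, -0.0, 18.0]
force: [-3.5, -0.4, 10.2]
grip_width: 0.0009
```

Call:
servo_tool --commands '[0, 0, 0, 0, 0, 0, 0, 0, 0, 0, 0, 0]'

```text
time_s: 5.6
tool_pos: [0.5709, 0.0963, 0.066]
tool_rot: [179.9, -0.0, 18.0]
force: [-3.0, -0.9, 10.2]
grip_width: 0.001
```

Run:
```python
from cell import *
import cv2
o=monitor.get_obs();print(o['tool_pos'],o['force'])
p,d=read_camera("side");cv2.imwrite("pics/side2.png",cv2.resize(p[150:300,120:360,::-1],None,fx=3,fy=3))
o=monitor.get_obs();print(o['tool_pos'],o['force'])
```

```text
[0.57087293 0.09632553 0.06602268] [-3.01515281 -0.85165047 10.15331173]
[0.57086485 0.09633325 0.06603635] [-2.84644126 -0.52158528 10.32928831]
```

View pics/side2.png

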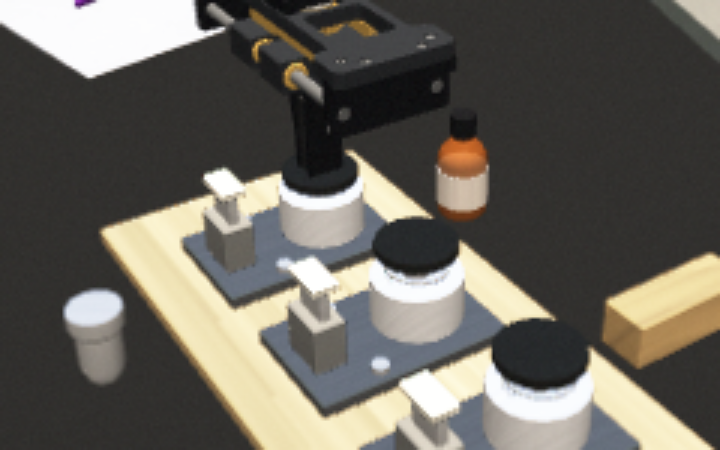

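The picture shows the left pad pressed visibly lower and its tag still up. It took 10.2 N at 8 mm, so it is the stiffest. Next is the middle pad.

Call:
servo_tool --commands '[0, 0, -5, 0, 0, 0, 0, 0, -15, 0, 0, 0, 0, 0, -10, 0, 0, 0, 0.5, 28, 0, 0, 0, 0, 0.5, 28, 0, 0, 0, 0, 0, 28, 0, 0, 0, 0, 0, 26, 0, 0, 0, 0, 0, 0, 0, 0, 0, 0, 0, 0, 0, 0, 0, 0, 0, 0, 0, 0, 0, 0]'

```text
time_s: 6.65
tool_pos: [0.6052, -0.0063, 0.0947]
tool_rot: [-180.0, -0.0, 18.1]
force: [-1.0, -0.0, 0.3]
grip_width: 0.0008
```

Call:
servo_tool --commands '[0, 1, 5, 0, 0, 0, 0, 0, 5, 0, 0, 0, 0, 0, 5, 0, 0, 0, 0, 0, 3, 0, 0, 0, 0, 0, 2, 0, 0, 0, 0, 0, 2, 0, 0, 0, 0, 0, 0, 0, 0, 0, 0, 0, 0, 0, 0, 0]'

```text
time_s: 7.45
tool_pos: [0.6059, -0.0089, 0.0727]
tool_rot: [180.0, -0.0, 18.0]
force: [-1.1, -0.9, 1.1]
grip_width: 0.0005
```

Call:
servo_tool --commands '[0, 0, 2, 0, 0, 0, 0, 0, 2, 0, 0, 0, 0, 0, 1, 0, 0, 0, 0, 0, 0, 0, 0, 0, 0, 0, 0, 0, 0, 0, 0, 0, 0, 0, 0, 0]'

```text
time_s: 8.05
tool_pos: [0.6061, -0.0089, 0.0678]
tool_rot: [180.0, -0.0, 18.0]
force: [0.3, 0.5, 3.2]
grip_width: 0.0003
```

Call:
servo_tool --commands '[0, 0, 2, 0, 0, 0, 0, 0, 0, 0, 0, 0, 0, 0, 0, 0, 0, 0, 0, 0, 0, 0, 0, 0, 0, 0, 0, 0, 0, 0]'

```text
time_s: 8.55
tool_pos: [0.6061, -0.0089, 0.0657]
tool_rot: [180.0, -0.0, 18.0]
force: [0.4, -0.1, 3.5]
grip_width: 0.0006
```

Call:
servo_tool --commands '[0, 0, 0, 0, 0, 0, 0, 0, 0, 0, 0, 0]'

```text
time_s: 8.75
tool_pos: [0.6061, -0.0089, 0.0656]
tool_rot: [180.0, -0.0, 18.0]
force: [1.2, 1.0, 3.3]
grip_width: 0.0006
```

Call:
servo_tool --commands '[0, 0, 0, 0, 0, 0, 0, 0, 0, 0, 0, 0]'

```text
time_s: 8.95
tool_pos: [0.6061, -0.0089, 0.0656]
tool_rot: [180.0, -0.0, 18.0]
force: [1.9, -0.1, 3.4]
grip_width: 0.0005
```

The middle pad takes 3.4 N at 8.4 mm, which looks like the softest. I'll check the right pad too, as the task asks.

Call:
servo_tool --commands '[0, 0, -5, 0, 0, 0, 0, 0, -15, 0, 0, 0, 0, 0, -10, 0, 0, 0, 0, 28, 0, 0, 0, 0, 0, 28, 0, 0, 0, 0, 0, 28, 0, 0, 0, 0, 0, 25, 0, 0, 0, 0, 0, 0, 0, 0, 0, 0, 0, 0, 0, 0, 0, 0, 0, 0, 0, 0, 0, 0]'

```text
time_s: 9.95
tool_pos: [0.6394, -0.1109, 0.0959]
tool_rot: [-180.0, -0.0, 18.1]
force: [0.2, 0.4, 0.7]
grip_width: 0.0003
```

Call:
servo_tool --commands '[0, 0, 5, 0, 0, 0, 0, 0, 5, 0, 0, 0, 0, 0, 5, 0, 0, 0, 0, 0, 3, 0, 0, 0, 0, 0, 2, 0, 0, 0, 0, 0, 0, 0, 0, 0, 0, 0, 0, 0, 0, 0]'

```text
time_s: 10.65
tool_pos: [0.6397, -0.1126, 0.0756]
tool_rot: [180.0, -0.0, 18.0]
force: [0.3, 0.9, -0.5]
grip_width: 0.0003
```

Call:
servo_tool --commands '[0, 0, 2, 0, 0, 0, 0, 0, 2, 0, 0, 0, 0, 0, 2, 0, 0, 0, 0, 0, 0, 0, 0, 0, 0, 0, 0, 0, 0, 0]'

```text
time_s: 11.15
tool_pos: [0.64, -0.1126, 0.07]
tool_rot: [180.0, -0.0, 18.0]
force: [1.1, -0.1, 3.9]
grip_width: 0.0007
```

Call:
servo_tool --commands '[0, 0, 2, 0, 0, 0, 0, 0, 2, 0, 0, 0, 0, 0, 0, 0, 0, 0, 0, 0, 0, 0, 0, 0, 0, 0, 0, 0, 0, 0]'

```text
time_s: 11.65
tool_pos: [0.6401, -0.1126, 0.0661]
tool_rot: [180.0, -0.1, 18.0]
force: [0.7, 0.4, 7.0]
grip_width: 0.0007
```

Call:
servo_tool --commands '[0, 0, 0, 0, 0, 0, 0, 0, 0, 0, 0, 0]'

```text
time_s: 11.85
tool_pos: [0.64, -0.1126, 0.0661]
tool_rot: [180.0, -0.0, 18.0]
force: [0.1, 0.1, 6.0]
grip_width: 0.0003
```

The readings at about 8 mm are left 10 N, middle 3.4 N and right 6 N, so the middle foot is softest. I'll rise and go above the middle tag.

Call:
servo_tool --commands '[0, 0, -5, 0, 0, 0, 0, 0, -15, 0, 0, 0, 0, 0, -20, 0, 0, 0, -16, -27, 0, 0, 0, 0, -16, -28, 0, 0, 0, 0, -16, -28, 0, 0, 0, 0, -16, -27, 0, 0, 0, 0, 0, 0, 0, 0, 0, 0, 0, 0, 0, 0, 0, 0, 0, 0, 0, 0, 0, 0]'

```text
time_s: 12.85
tool_pos: [0.5451, -0.0288, 0.1058]
tool_rot: [180.0, -0.0, 18.0]
force: [-0.5, -0.0, -0.6]
grip_width: 0.0002
```

Run:
```python
from h import *
from cell import *
o=monitor.get_obs();print(o['tool_pos'],o['tool_rot'],o['force'])
p,d=read_camera("side");cv2.imwrite("pics/side3.png",cv2.resize(p[150:330,120:360,::-1],None,fx=3,fy=3))
p,d=read_camera("scene");cv2.imwrite("pics/scene3.png",cv2.resize(p[100:300,100:340,::-1],None,fx=3,fy=3))
```

```text
[ 0.54514749 -0.02881939  0.10581095] [ 1.79964914e+02 -8.45222377e-03  1.79720877e+01] [-0.50443451 -0.04297601 -0.64172132]
```

View pics/side3.png

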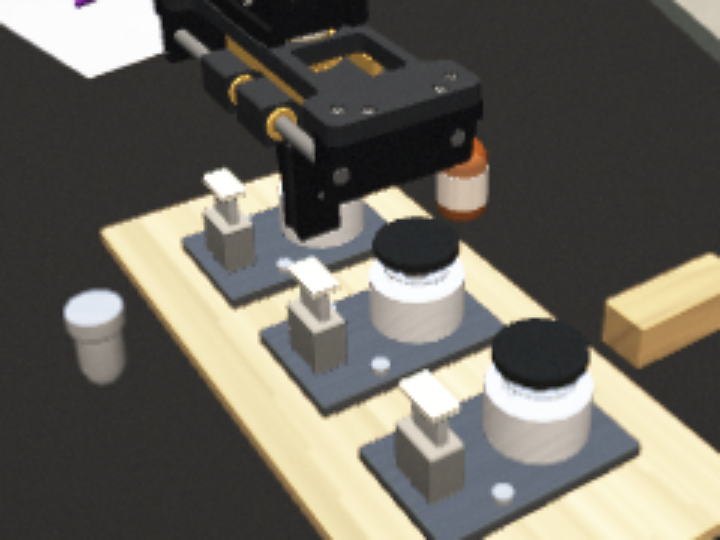

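View pics/scene3.png

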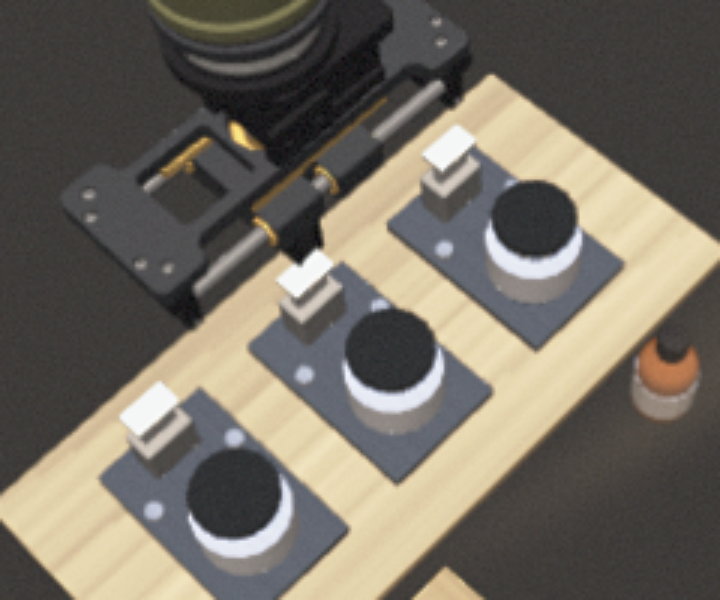

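All three tags are up and the fingers are above and just behind the middle one as projected. In the scene crop its cap is at about (305,270). Now I'll push it down.

Call:
servo_tool --commands '[0, -1, 10, 0, 0, 0, 0, 0, 10, 0, 0, 0, 0, 0, 5, 0, 0, 0, 0, 0, 4, 0, 0, 0, 0, 0, 4, 0, 0, 0, 0, 0, 4, 0, 0, 0, 0, 0, 0, 0, 0, 0]'

```text
time_s: 13.65
tool_pos: [0.5444, -0.0268, 0.0681]
tool_rot: [-180.0, -0.0, 18.1]
force: [0.1, -0.4, 0.4]
grip_width: 0.0004
```

Call:
servo_tool --commands '[0, 0, 3, 0, 0, 0, 0, 0, 3, 0, 0, 0, 0, 0, 3, 0, 0, 0, 0, 0, 0, 0, 0, 0, 0, 0, 0, 0, 0, 0]'

```text
time_s: 14.15
tool_pos: [0.5445, -0.0268, 0.0593]
tool_rot: [180.0, -0.0, 18.0]
force: [-0.4, -0.0, -0.1]
grip_width: 0.0006
```

Run:
```python
from h import *
from cell import *
p,d=read_camera("side");cv2.imwrite("pics/side4.png",cv2.resize(p[150:330,120:360,::-1],None,fx=3,fy=3))
```

```text
(no output)
```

View pics/side4.png

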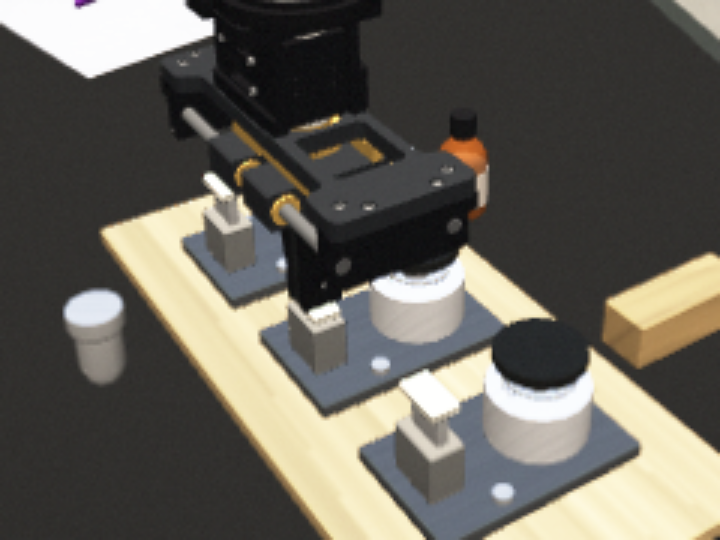

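The middle tag cap (at about (322,312) in the crop) is under the fingers and nearly down. I'll press on until it reaches the hard stop.

Call:
servo_tool --commands '[0, 0, 1, 0, 0, 0, 0, 0, 1, 0, 0, 0, 0, 0, 0, 0, 0, 0, 0, 0, 0, 0, 0, 0]'

```text
time_s: 14.6
tool_pos: [0.5445, -0.0269, 0.0584]
tool_rot: [180.0, -0.0, 18.0]
force: [-2.3, -0.3, 7.4]
grip_width: 0.0002
```

Call:
servo_tool --commands '[0, 0, 1, 0, 0, 0, 0, 0, 0, 0, 0, 0, 0, 0, 0, 0, 0, 0]'

```text
time_s: 14.9
tool_pos: [0.5446, -0.0268, 0.0583]
tool_rot: [179.9, 0.0, 18.0]
force: [-5.1, 0.1, 14.7]
grip_width: 0.0
```

The tool is at z = 0.058 and no longer moves while the force climbs to 14.7 N, so this is the hard stop. I'll retract straight up.

Call:
servo_tool --commands '[0, 0, -5, 0, 0, 0, 0, 0, -10, 0, 0, 0, 0, 0, -20, 0, 0, 0, 0, 0, -30, 0, 0, 0, 0, 0, -30, 0, 0, 0, 0, 0, -30, 0, 0, 0, 0, 0, -20, 0, 0, 0, 0, 0, 0, 0, 0, 0, 0, 0, 0, 0, 0, 0, 0, 0, 0, 0, 0, 0]'

```text
time_s: 15.9
tool_pos: [0.5435, -0.0269, 0.2001]
tool_rot: [-179.9, 0.1, 18.0]
force: [0.4, -0.3, -1.2]
grip_width: 0.0005
```

Run:
```python
from h import *
from cell import *
o=monitor.get_obs();print(o['time_s'],o['tool_pos'],o['force'])
for n,(a,b,c,e) in dict(side=(150,330,120,370),scene=(100,340,80,350)).items():
    p,d=read_camera(n);cv2.imwrite(f"pics/{n}5.png",cv2.resize(p[a:b,c:e,::-1],None,fx=2.5,fy=2.5))
    W=world(n,d)
    for nm,x,y in [("L",.511,.077),("M",.545,-.0275),("R",.579,-.132),("Lp",.5715,.096),("Mp",.606,-.008),("Rp",.64,-.1125),("obj",.43,.011),("bot",.675,.122)]:
        m=(np.hypot(W[...,0]-x,W[...,1]-y)<.007)&(d>0)&(W[...,2]<.1)&(W[...,2]>.03)
        print(n,nm,m.sum(),np.percentile(W[m][:,2],80).round(4) if m.any() else None)
```

```text
15.9 [ 0.54346844 -0.02693695  0.20013937] [ 0.41983852 -0.25537174 -1.17945517]
side L 41 0.0765
side M 38 0.0591
side R 103 0.0769
side Lp 27 0.075
side Mp 35 0.0752
side Rp 49 0.0751
side obj 34 0.0492
side bot 50 0.0746
scene L 65 0.0759
scene M 50 0.0585
scene R 89 0.0759
scene Lp 51 0.074
scene Mp 58 0.0744
scene Rp 68 0.0745
scene obj 0 None
scene bot 92 0.0745
```

View pics/side5.png

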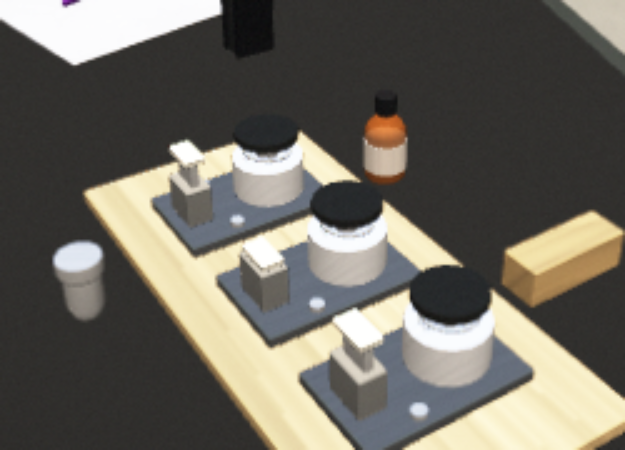

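View pics/scene5.png

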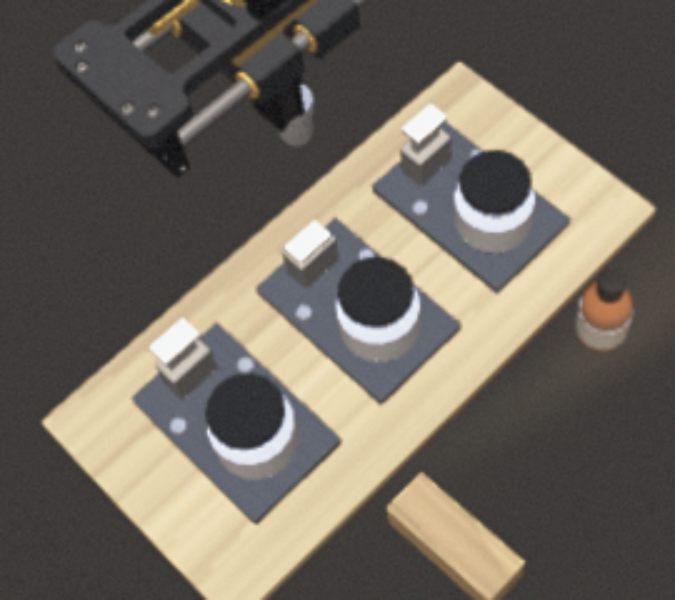

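The middle tag is fully down: its cap top is at 58.5–59 mm in both cameras. The left and right tags are up at 76 mm, all pads are released, the bystanders haven't moved and the arm is clear. I'll hand it in.

```bash
python3 -c "
from cell import env
print(env.sign_off())"
```

```text
the job is handed in; nothing more can be done
None
```

The middle foot is the soft one. I pushed its white tag down to the hard stop and handed the job in after about 16 s on the robot's clock, well inside the 54 s limit.

I pressed the pads by about 8 mm in order from left to right:

| Foot | Depth | Force |
|---|---|---|
| left | 8.0 mm | about 10.2 N |
| middle | 8.4 mm | about 3.4 N |
| right | 7.9 mm | 6–7 N |

**Tag push:** the tool stopped moving at z = 0.058 m while the force rose to 14.7 N. It had read about 0 N when I paused partway down. The pictures showed the cap under the fingers and going down, so I pressed on.

**Last checks:** depth from both cameras put the middle tag's top at 58.5–59 mm and the other two tags' at about 76 mm. All three pads were back up at about 74–75 mm, and the objective, bottle and slide box stood where they were before. The fingers hid the objective from the scene camera's depth check, but the side camera's depth check and picture showed it standing in place. The tool ended at 0.20 m, touching nothing.

The two cameras disagreed by up to about 4 mm on x positions, so I used their average. No check failed.

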